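# Put up a display ledge on its twin-pin stand in the homeware aisle

## Task

Hang the loose wooden display ledge by its two holes on both pins of the stand they fit (the stand with the wider-set pins), tray side out towards the robot, and push it fully home so that its back lies flush against the stand's crossbar. Leave all the vases, jars and bottles standing where they are.

Things in the scene. Friction and masses are not known exactly. Their poses are not given: they have to be found in the camera images.
- ledge: loose wooden display ledge, 0.3 kg, upright on its tray. Back plate 170 wide (y), 110 high (z), 20 thick (x -20 to 0); in front at its foot a tray: floor 8 thick at x -70 to -20, lip 22 high at x -70 to -64. Origin: middle of the bottom edge of the back face; x out of the back (this side goes against the stand), z up. Two 17 dia holes along x at y = -55 and +55, z = 75
- ledge_mid (a point): point on the ledge's back face midway between its two holes (75 above the ledge's underside), axes as the ledge
- ledge_top (a point): middle of the ledge's clear top edge, which can be pinched across its 20 thickness (10 in front of the back face, 110 above the ledge's underside), axes as the ledge
- stand: fixed white steel stand whose pins fit the ledge. Origin on the table below the middle of the crossbar's front face; front looks along -x, z up. Foot plate x -68 to 50, 180 wide, 12 high; two 18 wide uprights at y = -76 and +76, 245 high; between them a crossbar, z 180 to 230. Uprights and crossbar share one flat front face at x = 0
- pins_mid (a point): point on the crossbar's front face midway between the stand's two pins, 200 above the table, axes as the stand. Level smooth steel pins, 11 dia, at y = -55 and +55, stick out 80 along -x, last 7 tapered. A hung ledge sinks 3. With it flush no finger fits between plate and crossbar: let go farther out on the pins, then push
- other_stand: another fixed stand, the same but for its pins, only 60 apart (y = -30 and +30), which do not fit the ledge. Origin and axes as the stand
- tall_vase: bystander: white ceramic vase with a narrow neck, 72 dia, 200 high; origin at the centre of its underside, z up
- deck_jar: bystander: grey lidded jar, 56 dia, 65 high, on the foot plate of the stand; origin at the centre of its underside, z up
- deck_jar2: bystander: grey lidded jar, 56 dia, 65 high, on the foot plate of the other stand; origin at the centre of its underside, z up
- near_jar: bystander: black lidded jar, 60 dia, 80 high, beside the ledge; origin at the centre of its underside, z up
- near_bud_vase: bystander: white bud vase, 60 dia, 88 high, beside the ledge; origin at the centre of its underside, z up
- side_jar: bystander: white jar with wooden cap, 72 dia, 120 high; origin at the centre of its underside, z up
- side_bottle: bystander: amber bottle, 68 dia, 170 high; origin at the centre of its underside, z up
There are look-alikes about, which are no part of the job. Leave any blue or green look-alike of the ledge alone.

How it is judged:
On the way:
1. both pins are through the ledge's holes (y of ledge_mid in the frame of pins_mid between -0.0055 and 0.0055 m and z of ledge_mid in the frame of pins_mid between -0.0075 and 0.0055 m and x of ledge_mid in the frame of pins_mid between -0.06 and 0.004 m and angle between ledge's own z axis and vertical below 0.6 rad), for 0.1 s.
At the end, for the whole second after the job is handed in: the ledge hangs on both pins of the right stand (holes within about 6 mm of the pins' axes), upright and square to the stand within 5 degrees, its back face within 8 mm of the crossbar at pin height, released and at rest (y of ledge_mid in the frame of pins_mid between -0.0055 and 0.0055 m and z of ledge_mid in the frame of pins_mid between -0.0075 and 0.0055 m and x of ledge_mid in the frame of pins_mid between -0.008 and 0.004 m and angle between ledge's own z axis and vertical below 0.09 rad and angle between the x axis of ledge and the x axis of stand, either way round below 0.09 rad and linear speed of ledge below 0.01 m/s and angular speed of ledge below 0.05 rad/s); the robot touches nothing.
It fails at once if a vase, jar or bottle is shifted by more than 30 mm or tipped (distance of any of tall_vase, deck_jar, deck_jar2, near_jar, near_bud_vase, side_jar, side_bottle from where it was at the start of the episode above 0.03 m or angle between any of tall_vase, deck_jar, deck_jar2, near_jar, near_bud_vase, side_jar, side_bottle's own z axis and vertical above 0.35 rad).
It also fails if it takes over 54 s, if anything falls off the work surface, if the arm or the gripper's body presses on something with over 40 N, if the wrist force passes 120 N, or if a joint passes its speed limit or range.

## Robot

A 6-joint arm with a two-finger parallel gripper is mounted at the origin on the work surface. World frame = base frame: x ahead of the robot, y to its left, z up, the work surface at z = 0. Lengths are in m, angles in rad, forces in N, time in s.
With the tool pointing down it reaches from about 0.375 to 0.9 m from the base axis. Payload 3.1 kg.
Tool frame: the origin (TCP) lies at the very end of the fingers, on their centre line; the grasp point (between the pads) lies 19 mm behind it; z points along the fingers, y is the direction in which the jaws open and shut (so a half turn about z gives the same grasp; the last joint's range is limited). The gripper opens to 87 mm and grips with 3 to 60 N. Pads are 19 mm wide; open, the fingers measure 117 mm over their backs; the gripper's body (75 mm by 190 mm) begins 51 mm behind the grasp point.
Start: joints at [1.054, 0.527, 1.433, -0, 1.181, -0.178], TCP at [0.208, 0.589, 0.223] pointing down, gripper open.
Joint ranges: [-3.08, 3.08], [-0.75, 2.2], [0.22, 2.44], [-1.43, 4.57], [0, 2.65], [-2.85, 2.85]. Speed limits (rad/s): [2.79, 2.79, 3.14, 3.14, 3.14, 3.14].

## Interface

Orientations are given as a unit quaternion [x, y, z, w].
In Python, from rig import robot gives the robot as it stands. The module is installed in compiled form; this text tells all that it offers.
- The arm moves only by the tool carry_out, never from a script. Its argument "series" is a list of rows, each a list of 7 numbers: the shift along the tool's x, y, z in mm, then the turn, a rotation vector about the tool's x, y, z in degrees, then the gripper command: -1 is shut, 1 is fully open, values between are in proportion. In form: [[tx, ty, tz, rx, ry, rz, claw], ...]. A call has 1 to 8 rows; each row is the pose to reach, as a shift and turn from the pose measured when the call began, along the tool's axes at that moment; what a row does not reach only later rows make up. A row lasts 1/8 s, in which the tool goes at most 62.5 mm and 10.7 degrees, less where a joint would pass 70% of its speed; a pose out of reach is approached as far as the arm can. A call with a gripper value outside its range is refused whole. The fingers move at their own pace and stop on an object; "force" is the grip in N (left out, the last holds). Time passes only in rows, so rows that repeat a pose let the fingers close. It gives the time, the measured TCP pose, the force and the opening at its end, in the units of the state.
- robot.get_obs(): the state, without advancing time (a new reading comes with each control period).
- robot.camera(name): name is "scene" or "side" or "wrist"; returns a dict with "pixels" (480x640x3 uint8, red, green, blue), "fx", "fy", "cx", "cy" (pixels), "k1" (the pictures are not rectified: a ray, as slopes to the right and down, at radius r is drawn at 1 + k1 r^2 times it, then the intrinsics apply), "position" and "attitude" of the camera in the world. Camera axes: x right, y down, z forward; pixel columns grow to the right and rows downward; lengths in m; the calibration is good to about 2 mm. A picture is of the moment at which its call begins. There is no depth.
- robot.hand_in(): hands the job in, once; it reports no verdict.
The state is a dict: "time": time; "q": joint angles; "joint_velocities": joint speeds; "joint_torque": joint torques, N m; "position": TCP position; "tool_rot": TCP orientation; "ft_force": force on the tool from outside, world axes, zero at the start; "moment": the same for the moment, N m; "grip_width": finger opening in m.
Only numpy, scipy, OpenCV 4.12 (cv2) and the standard library are available. Lean on these libraries where they do the work, as an engineer would, in place of code of your own. Each camera call takes 0.05 s, during which the arm holds its last target.

## Working session

There is one attempt and no reset: what is moved stays moved. The work goes in short steps, Python scripts to look and compute and a tool call to move; the robot and the scene stay as the last step left them, time stands still between calls to the robot, and variables do not carry over. Pictures are saved under pics/ and viewed, and the job is handed in when it is done.

Besides the shell and the picture viewer there is one more tool, called after "Emit:" in YAML: its name, and indented under it one key for each argument. carry_out: Moves the arm, as the interface text tells. Its arguments: {"type":"object","properties":{"series":{"type":"array"},"force":{"type":"number"}},"required":["series"]}

```bash
mkdir -p pics; cat > h.py <<'E'
import numpy as np,cv2,pickle
from rig import robot
from scipy.spatial.transform import Rotation as R
def snap(n,tag):
    c=robot.camera(n); pickle.dump(c,open(f'pics/{tag}.pkl','wb'))
    cv2.imwrite(f'pics/{tag}.png',c['pixels'][:,:,::-1]); return c
def load(tag): return pickle.load(open(f'pics/{tag}.pkl','rb'))
def rot(a):
    a=np.array(a,float)
    return a if a.shape==(3,3) else R.from_quat(a).as_matrix()
def ray(c,u,v):
    K=np.array([[c['fx'],0,c['cx']],[0,c['fy'],c['cy']],[0,0,1]])
    x,y=(u-c['cx'])/c['fx'],(v-c['cy'])/c['fy']
    p=cv2.undistortPoints(np.array([[[u,v]]],float),K,np.array([c['k1'],0,0,0,0.]))[0,0]
    d=rot(c['attitude'])@np.array([p[0],p[1],1]); return np.array(c['position'],float),d/np.linalg.norm(d)
def onz(c,u,v,z):
    o,d=ray(c,u,v); return o+d*(z-o[2])/d[2]
def tri(*obs):
    A=np.zeros((3,3));b=np.zeros(3);L=[]
    for c,u,v in obs:
        o,d=ray(c,u,v);P=np.eye(3)-np.outer(d,d);A+=P;b+=P@o;L.append((o,P))
    x=np.linalg.solve(A,b); return x,[float(np.linalg.norm(P@(x-o))) for o,P in L]
def proj(c,p):
    q=rot(c['attitude']).T@(np.array(p,float)-c['position']);x,y=q[0]/q[2],q[1]/q[2];s=1+c['k1']*(x*x+y*y)
    return np.array([c['cx']+c['fx']*x*s,c['cy']+c['fy']*y*s])
E
python3 - <<'E'
from h import *
np.set_printoptions(precision=4,suppress=True)
for n in('scene','side','wrist'):
    c=snap(n,n+'0'); print(n,{k:v for k,v in c.items() if k!='pixels'})
print(robot.get_obs())
E
```

```text
scene {'fx': 436.65711728721794, 'fy': 436.65711728721794, 'cx': 316.5257861390594, 'cy': 233.0304251348176, 'k1': -0.007589135149621346, 'position': array([0.7648, 0.7795, 0.7871]), 'attitude': array([ 0.1691,  0.8858, -0.4256, -0.0751])}
side {'fx': 471.23917155602936, 'fy': 471.23917155602936, 'cx': 319.9419095818504, 'cy': 234.01350571019532, 'k1': -0.0693520644210906, 'position': array([ 0.1164, -0.732 ,  1.0592]), 'attitude': array([ 0.9116, -0.1973,  0.0781, -0.352 ])}
wrist {'fx': 417.30005661836026, 'fy': 417.30005661836026, 'cx': 314.21073508333234, 'cy': 243.55565202508947, 'k1': 0.011983756868255023, 'position': array([0.1307, 0.6153, 0.3831]), 'attitude': array([0.807 , 0.5718, 0.0849, 0.1212])}
{'time': 0.15, 'q': array([ 1.0535,  0.5283,  1.4336, -0.    ,  1.1814, -0.1785]), 'joint_velocities': array([ 0.0005, -0.002 , -0.0047, -0.001 ,  0.0009, -0.0016]), 'joint_torque': array([  0.0003, -44.0433, -17.6843,   0.0633,   0.0552,  -0.0001]), 'position': array([0.2074, 0.589 , 0.2218]), 'tool_rot': array([ 0.1686,  0.9857, -0.0008, -0.0003]), 'ft_force': array([-0.3897,  0.5016, -0.4902]), 'moment': array([-0.0625,  0.0134, -0.0659]), 'grip_width': 0.08666350837290099}
```

View pics/scene0.png

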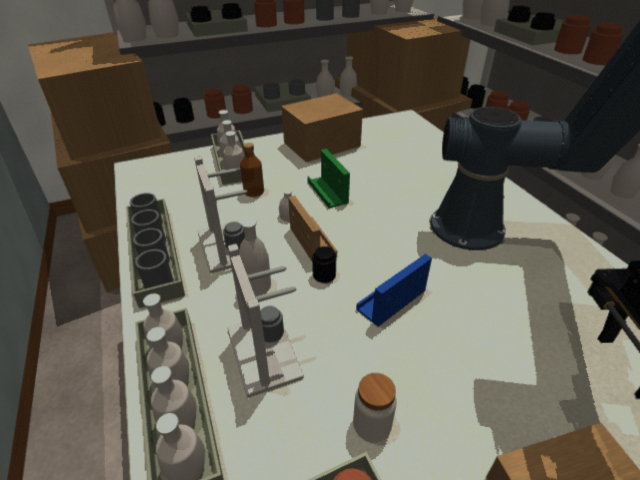

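View pics/side0.png

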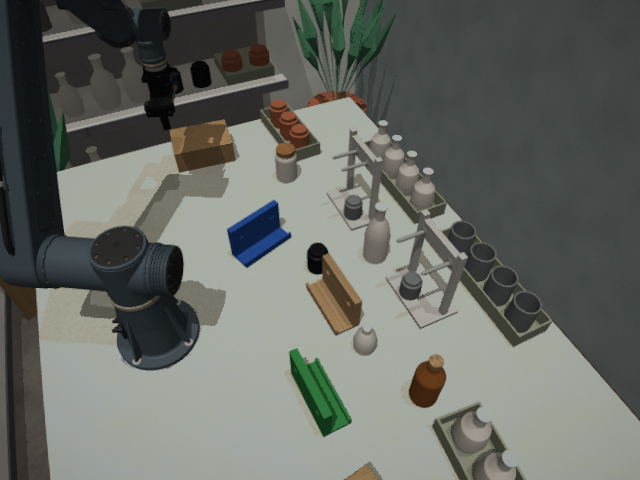

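View pics/wrist0.png

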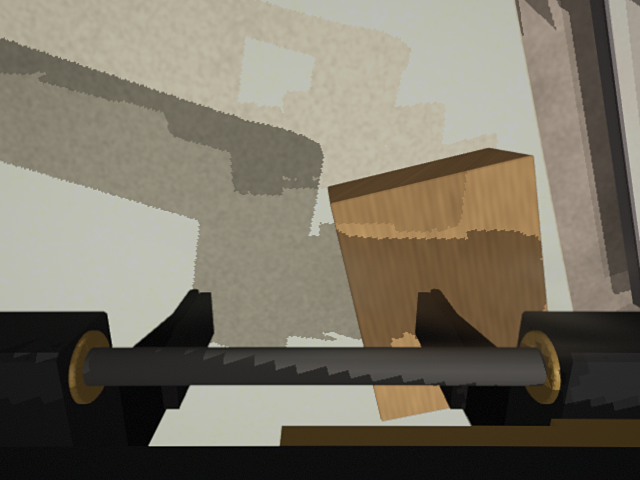

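Candidates for the ledge are wooden (scene 312,228 / side 335,295), blue (395,290) and green (335,180). Only the wooden one fits. The candidate stands are scene (215,215) and (255,320). I'll enlarge both views.

```bash
python3 - <<'E'
from h import *
a=cv2.imread('pics/scene0.png')[140:400,180:350]; b=cv2.imread('pics/side0.png')[120:360,290:480]
cv2.imwrite('pics/cA.png',cv2.resize(a,None,fx=2.3,fy=2.3,interpolation=3))
cv2.imwrite('pics/cB.png',cv2.resize(b,None,fx=2.5,fy=2.5,interpolation=3))
E
```

```text
(no output)
```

View pics/cA.png

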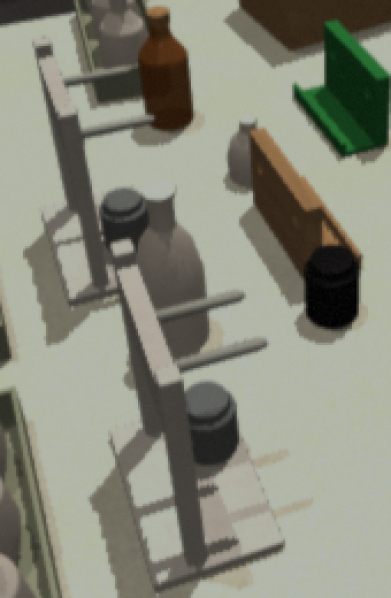

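View pics/cB.png

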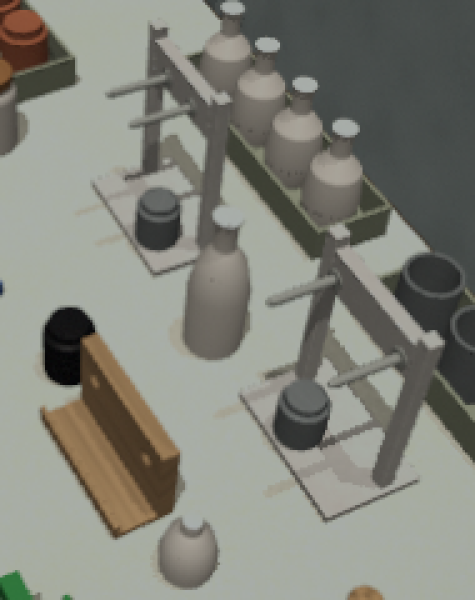

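```bash
cat >> h.py <<'E'
def crop(tag,u0,v0,u1,v1,f,out):
    a=cv2.imread(f'pics/{tag}.png')[v0:v1,u0:u1]; a=cv2.resize(a,None,fx=f,fy=f,interpolation=cv2.INTER_CUBIC)
    for u in range((u0+9)//10*10,u1,10):
        x=int((u-u0+.5)*f); cv2.line(a,(x,0),(x,6 if u%50 else 14),(0,255,255),1)
        if u%20==0: cv2.putText(a,str(u),(x-10,24),0,.35,(0,255,255),1)
    for v in range((v0+9)//10*10,v1,10):
        y=int((v-v0+.5)*f); cv2.line(a,(0,y),(6,y),(0,255,255),1)
        if v%20==0: cv2.putText(a,str(v),(8,y+4),0,.35,(0,255,255),1)
    cv2.imwrite(f'pics/{out}.png',a)
E
python3 - <<'E'
from h import *
crop('scene0',190,150,350,270,5,'cC'); crop('side0',300,200,480,335,4.4,'cD')
E
```

```text
(no output)
```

View pics/cC.png

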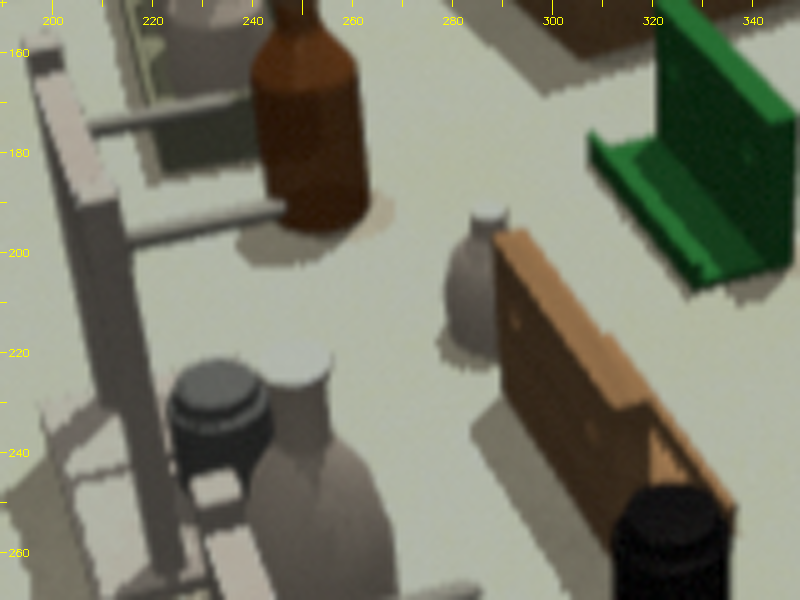

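View pics/cD.png

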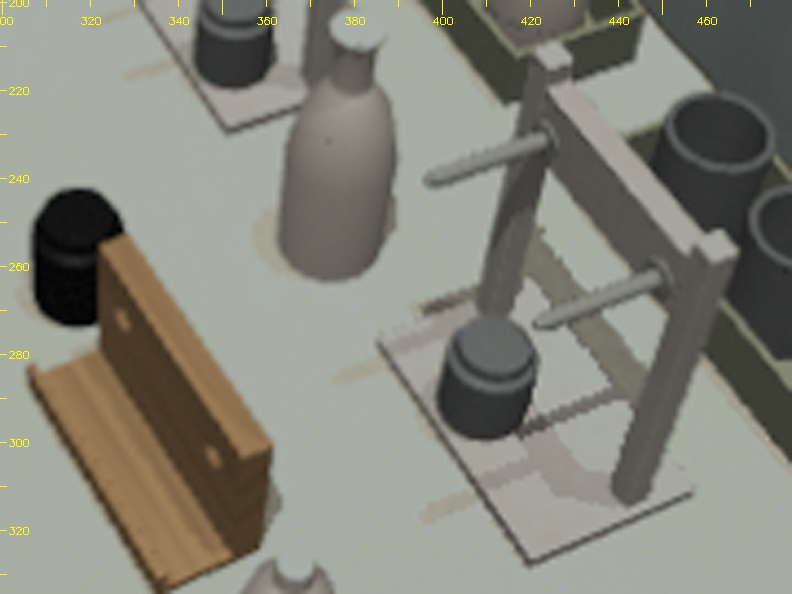

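```bash
python3 - <<'E'
from h import *
np.set_printoptions(precision=4,suppress=True)
A=load('side0');B=load('scene0')
pts=dict(Lback_lo=(361.5,301,289,197),Lfront_lo=(354,304,294.5,196),Lback_hi=(327.5,252.5,313,231),Lfront_hi=(322.5,255,319.5,229),
 tip_hi=(397,240.5,246,191.5),tip_lo=(422,273.5,238,169.5),base_hi=(424,231.5,216,197.5),base_lo=(450,261.5,208,175.5),
 hole_hi=(327.5,271.5,308,236),hole_lo=(348,303,292.5,214))
for k,(a,b,c,d) in pts.items():
    x,r=tri((A,a,b),(B,c,d)); print(k,x,np.round(r,4))
for k,u,v in [('foot near front',420,327.5),('foot far front',385,277.5),('foot near back',457,311)]: print(k,onz(A,u,v,.012))
E
```

```text
Lback_lo [ 0.4781 -0.1874  0.1084] [0.0007 0.0007]
Lfront_lo [ 0.46   -0.1873  0.1069] [0.0012 0.0012]
Lback_hi [ 0.4695 -0.0173  0.1108] [0.0016 0.0016]
Lfront_hi [ 0.4527 -0.0192  0.1108] [0.0004 0.0004]
tip_hi [ 0.6059 -0.1193  0.1998] [0.0001 0.0001]
tip_lo [ 0.6024 -0.2309  0.2009] [0.003 0.003]
base_hi [ 0.6806 -0.1216  0.2004] [0.0015 0.0015]
base_lo [ 0.6814 -0.2292  0.202 ] [0.0029 0.0029]
hole_hi [ 0.4642 -0.0481  0.0694] [0.0093 0.0093]
hole_lo [ 0.4696 -0.1578  0.0668] [0.0091 0.0091]
foot near front [ 0.6139 -0.267   0.012 ]
foot far front [ 0.6116 -0.0902  0.012 ]
foot near back [ 0.7301 -0.2656  0.012 ]
```

The side view (cB) settles the stand. The one at side (425,270) / scene (215,215) has pins 111 mm apart by triangulation, matching 110. The other stand's pins at side (345,160) are visibly closer together. The ledge tops at 0.107–0.111 m (expected 0.110) and the pins at 0.200 m, so both agree with the text. Next I'll work out the obstacles and the move.

```bash
cat >> h.py <<'E'
def goal(p,yaw):
    """tool down; tool y along world dir yaw (or +180), print shift mm & rotvec deg in current tool axes"""
    o=robot.get_obs();Rc=R.from_quat(o['tool_rot'])
    best=None
    for y in(yaw,yaw+np.pi):
        ty=np.array([np.cos(y),np.sin(y),0]);tz=np.array([0,0,-1.]);tx=np.cross(ty,tz)
        Rg=R.from_matrix(np.c_[tx,ty,tz]);d=(Rc.inv()*Rg).as_rotvec(degrees=True)
        if best is None or np.linalg.norm(d)<np.linalg.norm(best): best=d
    s=Rc.inv().apply(np.array(p)-o['position'])*1000
    print('t',o['time'],'pos',np.round(o['position'],4),'shift',np.round(s,1),'rot',np.round(best,2),'w',round(o['grip_width'],4),'F',np.round(o['ft_force'],1),'q',np.round(o['q'],2))
E
python3 - <<'E'
from h import *
np.set_printoptions(precision=3,suppress=True)
A=load('side0');B=load('scene0')
print('vase',tri((A,381,206),(B,249,223)),onz(A,375,262,0))
print('bottle',onz(A,425,403,0),'deckjar',onz(A,408,297,.012),'nearjar',onz(A,317,272,0),'bud',onz(A,365,351,0))
goal([0.465,-0.103,0.25],0.05)
E
```

```text
vase (array([0.631, 0.004, 0.198]), [0.00020864155350378496, 0.00020864155350392807]) [ 0.619 -0.022  0.   ]
bottle [ 0.522 -0.439  0.   ] deckjar [ 0.635 -0.173  0.012] nearjar [0.451 0.014 0.   ] bud [ 0.458 -0.262  0.   ]
t 0.15 pos [0.207 0.589 0.222] shift [-472.9 -567.1  -27.4] rot [-0.09  0.04 67.72] w 0.0867 F [-0.4  0.5 -0.5] q [ 1.05  0.53  1.43 -0.    1.18 -0.18]
```

Emit:
carry_out:
  series:
    - [-34,-41,-30,0,0,5,1]
    - [-68,-81,-30,0,0,10,1]
    - [-102,-122,-30,0,0,15,1]
    - [-136,-163,-30,0,0,20,1]
    - [-170,-204,-30,0,0,25,1]
    - [-204,-244,-30,0,0,30,1]
    - [-238,-285,-30,0,0,35,1]
    - [-272,-326,-30,0,0,40,1]

```text
time: 1.15
position: [0.356, 0.1896, 0.2523]
tool_rot: [0.497, 0.868, -0.001, 0.0]
ft_force: [1.0, 0.0, 0.0]
grip_width: 0.0872
```

```bash
python3 - <<'E'
from h import *
goal([0.465,-0.103,0.25],0.05)
E
```

```text
t 1.15 pos [0.356  0.1896 0.2523] shift [-307.5  -54.2    2.7] rot [-0.04  0.07 27.57] w 0.0872 F [1. 0. 0.] q [ 0.21  0.18  1.91 -0.    1.05 -0.32]
```

Emit:
carry_out:
  series:
    - [-51,-9,0,0,0,5,1]
    - [-102,-18,0,0,0,10,1]
    - [-153,-27,0,0,0,15,1]
    - [-204,-36,0,0,0,20,1]
    - [-255,-45,1,0,0,24,1]
    - [-307,-54,2,0,0,27.6,1]
    - [-307,-54,2,0,0,27.6,1]
    - [-307,-54,2,0,0,27.6,1]

```text
time: 2.15
position: [0.4641, -0.1019, 0.2502]
tool_rot: [0.69, 0.724, -0.001, -0.001]
ft_force: [-0.1, 0.5, -0.2]
grip_width: 0.087
```

```bash
python3 - <<'E'
from h import *
snap('wrist','wrist1')
goal([0.465,-0.103,0.08],0.05)
E
```

```text
t 2.2 pos [ 0.464  -0.1014  0.2503] shift [ -1.7   1.3 170.3] rot [-0.11  0.01  0.02] w 0.0872 F [ 0.1 -0.3 -0.4] q [-0.45  0.29  1.76 -0.    1.09 -0.5 ]
```

View pics/wrist1.png

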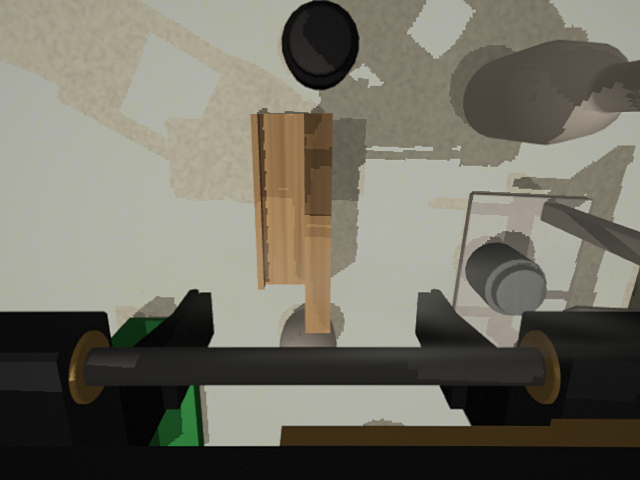

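```bash
python3 - <<'E'
from h import *
np.set_printoptions(precision=4,suppress=True)
crop('wrist1',240,90,360,345,2.3,'cE')
c=load('wrist1')
for u,v in [(305,113),(332,113),(306,333),(330,333)]: print(onz(c,u,v,.110))
A=load('side0')
for n,s,w in[('Lback_lo',(361.5,301),(330,333)),('Lfront_lo',(354,304),(306,333)),('Lback_hi',(327.5,252.5),(332,113)),('Lfront_hi',(322.5,255),(305,113))]: print(n,*tri((A,*s),(c,*w)))
E
```

```text
[ 0.4528 -0.0205  0.11  ]
[ 0.4713 -0.0196  0.11  ]
[ 0.4609 -0.19    0.11  ]
[ 0.4803 -0.189   0.11  ]
Lback_lo [ 0.4793 -0.1886  0.1099] [0.0010710854404124477, 0.0010710854404124414]
Lfront_lo [ 0.4593 -0.1892  0.1102] [0.001711992280882452, 0.0017119922808824862]
Lback_hi [ 0.4693 -0.0188  0.1124] [0.002129378793834403, 0.0021293787938343493]
Lfront_hi [ 0.4524 -0.0203  0.1122] [0.0005032811717051231, 0.0005032811717052538]
```

View pics/cE.png

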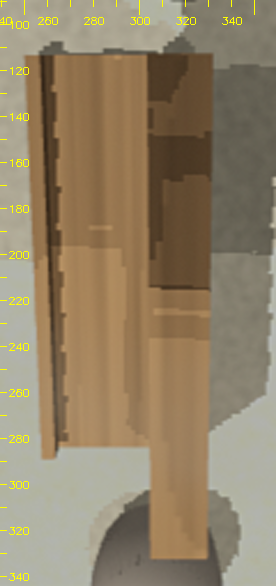

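The wrist view shows the plate's top face at cols 305–331, rows 113–333. Its centre is (0.466, -0.104) with yaw 0.05, and the height is 0.110–0.112 by two views, all matching the fixed cameras. Descending to grasp.

```bash
python3 - <<'E'
from h import *
goal([0.466,-0.1045,0.08],0.05)
E
```

```text
t 2.2 pos [ 0.464  -0.1014  0.2503] shift [ -3.2   2.2 170.3] rot [-0.11  0.01  0.02] w 0.0872 F [ 0.1 -0.3 -0.4] q [-0.45  0.29  1.76 -0.    1.09 -0.5 ]
```

Emit:
carry_out:
  series:
    - [-3,2,45,0,0,0,1]
    - [-3,2,95,0,0,0,1]
    - [-3,2,135,0,0,0,1]
    - [-3,2,160,0,0,0,1]
    - [-3,2,170,0,0,0,1]
    - [-3,2,170,0,0,0,1]
    - [-3,2,170,0,0,0,-0.3]
    - [-3,2,170,0,0,0,-0.5]
  force: 40

```text
time: 3.2
position: [0.4664, -0.1045, 0.0813]
tool_rot: [0.689, 0.725, -0.0, 0.0]
ft_force: [0.6, -0.3, -0.3]
grip_width: 0.0744
```

Emit:
carry_out:
  series:
    - [0,0,0,0,0,0,-1]
    - [0,0,0,0,0,0,-1]
    - [0,0,0,0,0,0,-1]
    - [0,0,0,0,0,0,-1]

```text
time: 3.7
position: [0.4664, -0.1045, 0.0813]
tool_rot: [0.689, 0.725, -0.0, 0.0]
ft_force: [-0.7, -0.0, 1.1]
grip_width: 0.035
```

```bash
python3 - <<'E'
from h import *
goal([0.466,-0.1045,0.08],0.05)
E
```

```text
t 3.7 pos [ 0.4664 -0.1045  0.0813] shift [ 0.1 -0.4  1.3] rot [-0.    0.07  0.02] w 0.035 F [-0.7 -0.   1.1] q [-0.45  0.57  1.92 -0.    0.65 -0.5 ]
```

Emit:
carry_out:
  series:
    - [0,0,0,0,0,0,-1]
    - [0,0,0,0,0,0,-1]
    - [0,0,0,0,0,0,-1]
    - [0,0,0,0,0,0,-1]

```text
time: 4.2
position: [0.4664, -0.1045, 0.0812]
tool_rot: [0.689, 0.725, -0.0, 0.0]
ft_force: [0.2, -0.3, -1.0]
grip_width: 0.0202
```

Emit:
carry_out:
  series:
    - [0,0,-10,0,0,0,-1]
    - [0,0,-30,0,0,0,-1]
    - [0,0,-60,0,0,0,-1]
    - [0,0,-90,0,0,0,-1]
    - [0,0,-115,0,0,0,-1]
    - [0,0,-125,0,0,0,-1]
    - [0,0,-125,0,0,0,-1]

```text
time: 5.08
position: [0.4664, -0.1044, 0.2066]
tool_rot: [0.689, 0.725, -0.0, 0.001]
ft_force: [0.2, -0.0, -1.9]
grip_width: 0.0196
```

```bash
python3 - <<'E'
from h import *
snap('side','side2');snap('scene','scene2')
crop('scene2',190,130,350,250,5,'cF'); crop('side2',300,180,480,315,4.4,'cG')
goal([0.466,-0.1045,0.205],0.01)
E
```

```text
t 5.175 pos [ 0.4656 -0.104   0.2054] shift [-0.5  0.4  0.4] rot [-0.11  0.01  2.31] w 0.0194 F [-0.6  0.8 -3.1] q [-0.45  0.36  1.81 -0.    0.98 -0.5 ]
```

View pics/cF.png

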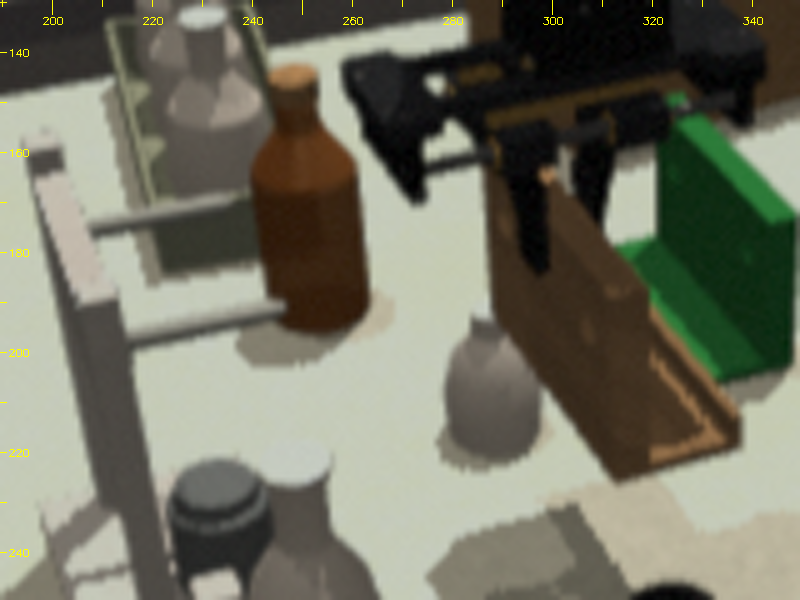

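View pics/cG.png

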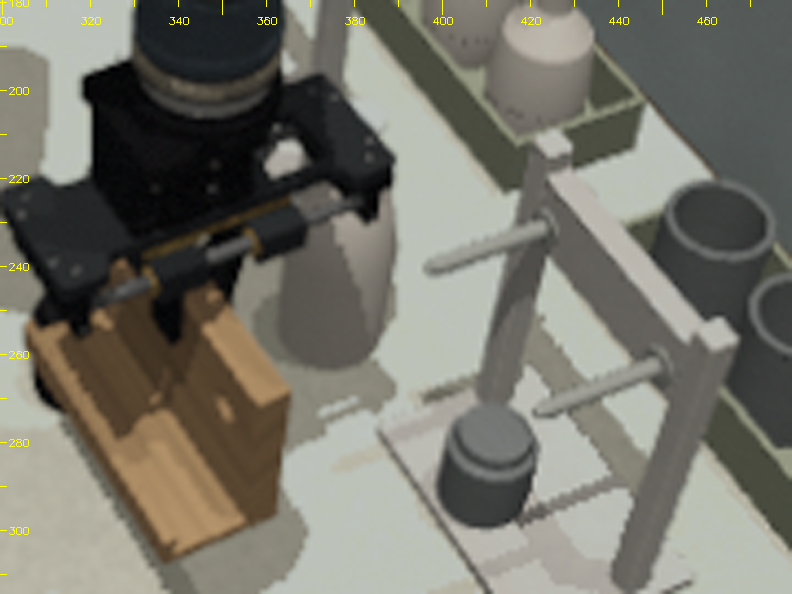

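```bash
python3 - <<'E'
from h import *
goal([0.570,-0.1755,0.207],0.01)
E
```

```text
t 5.175 pos [ 0.4656 -0.104   0.2054] shift [-76.6 100.7  -1.8] rot [-0.11  0.01  2.31] w 0.0194 F [-0.6  0.8 -3.1] q [-0.45  0.36  1.81 -0.    0.98 -0.5 ]
```

Emit:
carry_out:
  series:
    - [-15,15,-1,0,0,0.5,-1]
    - [-30,35,-2,0,0,1,-1]
    - [-50,60,-2,0,0,1.5,-1]
    - [-67,85,-2,0,0,2,-1]
    - [-76,98,-2,0,0,2.3,-1]
    - [-76.5,100.5,-2,0,0,2.3,-1]
    - [-76.5,100.5,-2,0,0,2.3,-1]

```text
time: 6.05
position: [0.5687, -0.1746, 0.206]
tool_rot: [0.703, 0.711, -0.001, -0.002]
ft_force: [-0.6, 0.2, -3.6]
grip_width: 0.0196
```

```bash
python3 - <<'E'
from h import *
goal([0.570,-0.1755,0.207],0.01)
for n in('wrist','side','scene'): snap(n,n+'3')
crop('scene3',190,120,320,220,6,'cH'); crop('side3',350,190,480,290,6,'cI')
E
```

```text
t 6.05 pos [ 0.5687 -0.1746  0.206 ] shift [-0.9  1.3 -1. ] rot [-0.28 -0.08  0.02] w 0.0196 F [-0.6  0.2 -3.6] q [-0.49  0.51  1.52 -0.    1.11 -0.49]
```

View pics/wrist3.png

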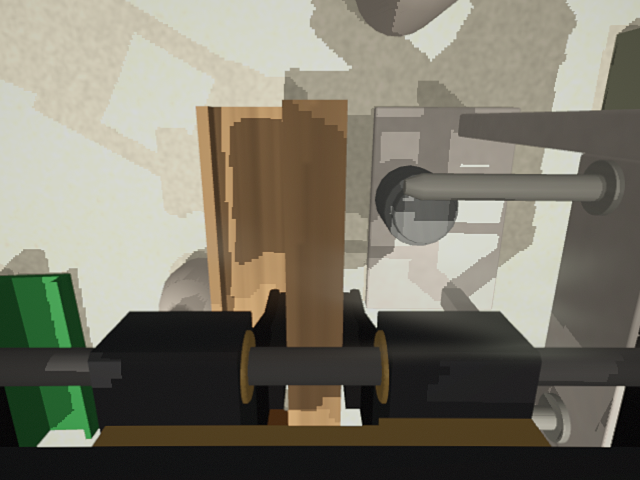

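View pics/cH.png

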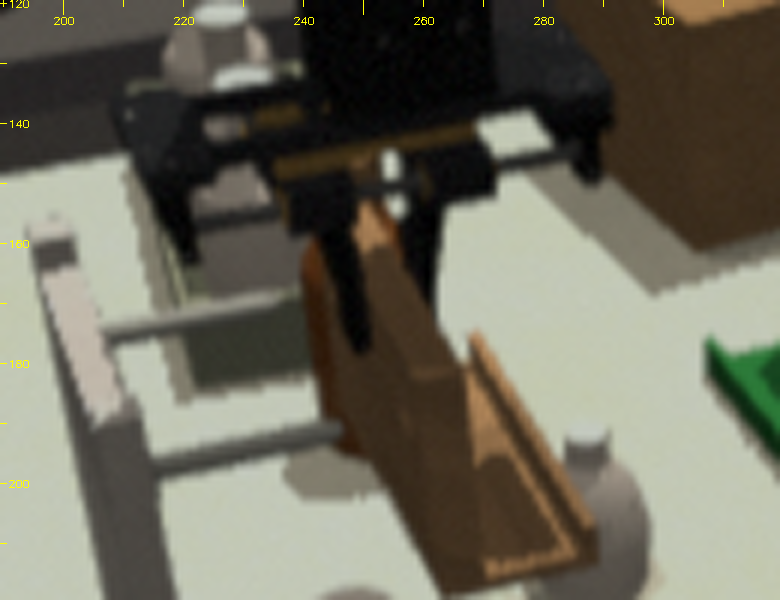

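View pics/cI.png

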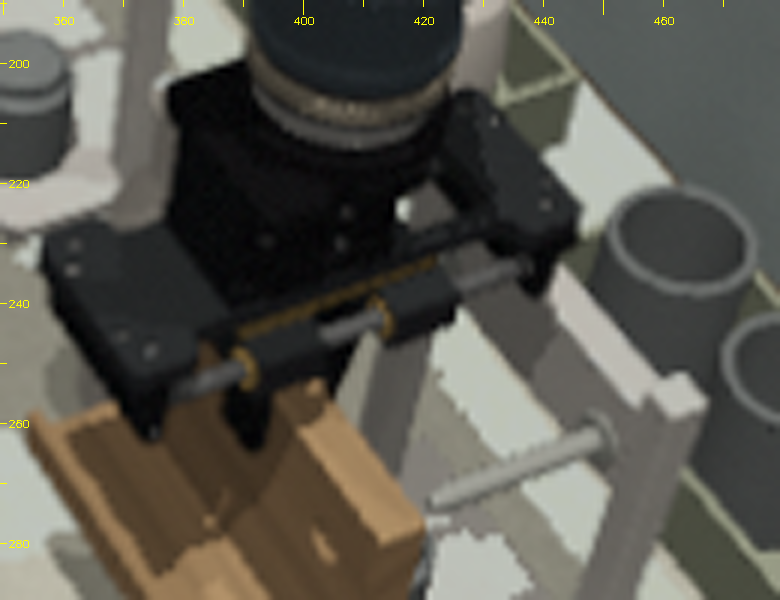

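```bash
python3 - <<'E'
from h import *
np.set_printoptions(precision=4,suppress=True)
c=load('wrist3');S=load('side3');B=load('scene3')
a=onz(c,412,187,.2);b=onz(c,595,187.5,.2);print('pin tip/base',a,b,'yaw',(b-a)[1]/(b-a)[0])
zt=.206-.0813+.110
for u,v in[(347,100),(283,100),(342.5,400),(287,400)]: print('ledge',onz(c,u,v,zt))
x,r=tri((c,347,100),(B,259,182)); print('hi back top',x,r)
x,r=tri((S,420,279),(B,243,161)); print('lo back top? ',x,r)
x,r=tri((c,412,187),(load('scene0'),244,192)); print('tip hi',x,r)
x,r=tri((c,412,187),(load('side0'),399,240)); print('tip hi',x,r)
print('side lo back top',onz(S,420,279,zt))
print('pin lo from side',onz(S,424,273.5,.2),onz(S,446,263,.2),'pin hi side0',onz(load('side0'),399,240,.2),onz(load('side0'),423,232,.2))
crop('wrist3',270,80,440,210,4.6,'cJ')
E
```

```text
pin tip/base [ 0.6067 -0.1216  0.2   ] [ 0.6796 -0.121   0.2   ] yaw 0.007534864792444619
ledge [ 0.577  -0.0901  0.2347]
ledge [ 0.5577 -0.0903  0.2347]
ledge [ 0.5789 -0.1964  0.2347]
ledge [ 0.5581 -0.1967  0.2347]
hi back top [ 0.5772 -0.0903  0.2371] [0.00039253825280266774, 0.00039253825280236037]
lo back top?  [ 0.5832 -0.249   0.2126] [0.0030460842256017917, 0.0030460842256016226]
tip hi [ 0.6089 -0.1227  0.1967] [0.0015536435069282881, 0.001553643506928406]
tip hi [ 0.6076 -0.1218  0.2029] [0.0016367233035802055, 0.001636723303579965]
side lo back top [ 0.5741 -0.2621  0.2347]
pin lo from side [ 0.6104 -0.2328  0.2   ] [ 0.6748 -0.2281  0.2   ] pin hi side0 [ 0.6109 -0.12    0.2   ] [ 0.6793 -0.1218  0.2   ]
```

View pics/cJ.png

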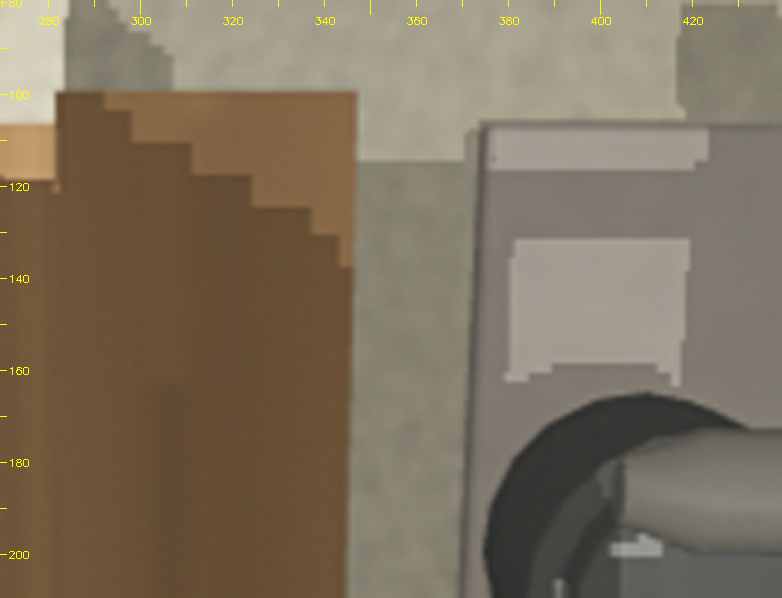

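The wrist view gives the hi-side pin from (405,187) to (615,187) and the ledge end at row 100. That puts the ledge's hole at y -0.120 and the pin at y about -0.1213, so I'll shift 1.2 mm towards -y and start inserting.

Emit:
carry_out:
  series:
    - [-1.2,3,-1.8,-0.2,0,0,-1]
    - [-1.2,10,-1.8,-0.2,0,0,-1]
    - [-1.2,17,-1.8,-0.2,0,0,-1]
    - [-1.2,24,-1.8,-0.2,0,0,-1]
    - [-1.2,31,-1.8,-0.2,0,0,-1]
    - [-1.2,38,-1.8,-0.2,0,0,-1]
    - [-1.2,42,-1.8,-0.2,0,0,-1]
    - [-1.2,42,-1.8,-0.2,0,0,-1]

```text
time: 7.2
position: [0.6112, -0.1754, 0.2085]
tool_rot: [0.703, 0.711, 0.0, -0.0]
ft_force: [0.6, -1.1, -2.7]
grip_width: 0.0195
```

```bash
python3 - <<'E'
from h import *
goal([0.637,-0.1755,0.2065],0.01)
for n in('wrist','side','scene'): snap(n,n+'4')
crop('scene4',180,120,310,220,6,'cK'); crop('side4',360,190,490,290,6,'cL')
E
```

```text
t 7.2 pos [ 0.6112 -0.1754  0.2085] shift [-0.4 25.8  2. ] rot [ 0.   -0.03  0.04] w 0.0195 F [ 0.6 -1.1 -2.7] q [-0.46  0.56  1.42  0.    1.17 -0.47]
```

View pics/wrist4.png

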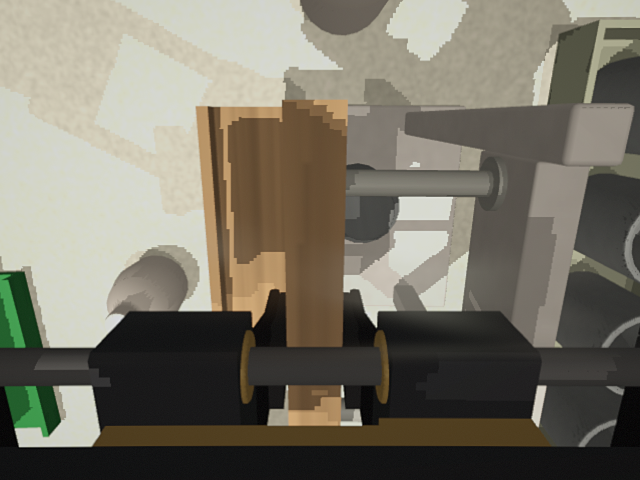

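View pics/cL.png

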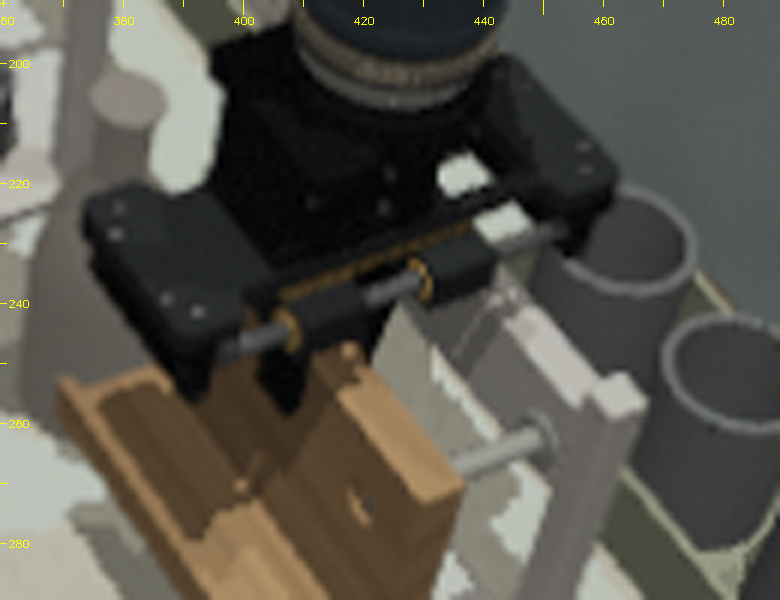

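View pics/cK.png

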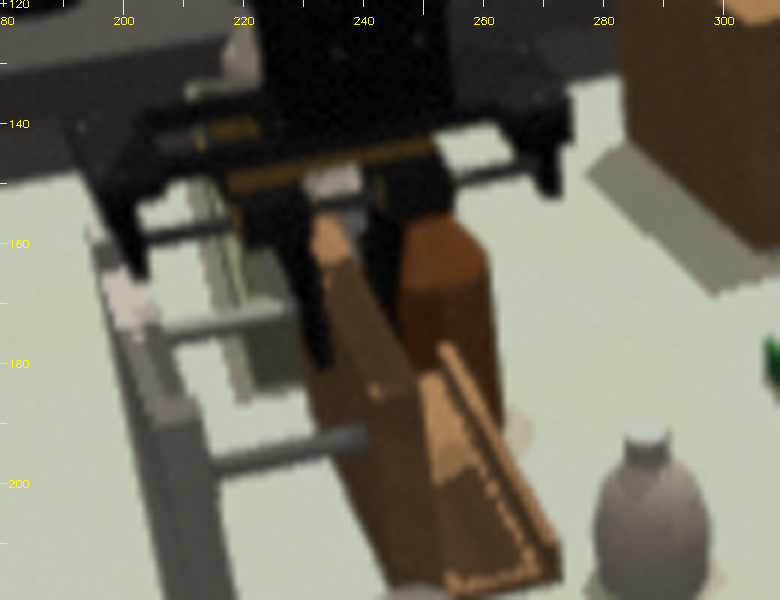

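The side view shows the pin tip inside the low-side hole at (420,273), and the contact force is about zero, so the insertion is free. Continuing.

Emit:
carry_out:
  series:
    - [-0.2,4,1,0,0,0,-1]
    - [-0.2,9,1,0,0,0,-1]
    - [-0.2,14,1,0,0,0,-1]
    - [-0.2,19,1,0,0,0,-1]
    - [-0.2,23,1,0,0,0,-1]
    - [-0.2,26,1,0,0,0,-1]
    - [-0.2,26,1,0,0,0,-1]

```text
time: 8.22
position: [0.6368, -0.1753, 0.2074]
tool_rot: [0.703, 0.711, 0.0, -0.0]
ft_force: [0.4, 1.0, -2.1]
grip_width: 0.0195
```

```bash
python3 - <<'E'
from h import *
goal([0.637,-0.1755,0.2065],0.01)
for n in('side','wrist'): snap(n,n+'5')
crop('side5',370,190,500,290,6,'cM')
E
```

```text
t 8.225 pos [ 0.6368 -0.1753  0.2074] shift [-0.2  0.2  0.9] rot [-0.02 -0.04  0.04] w 0.0195 F [ 0.4  1.  -2.1] q [-0.44  0.59  1.35  0.    1.2  -0.45]
```

View pics/cM.png

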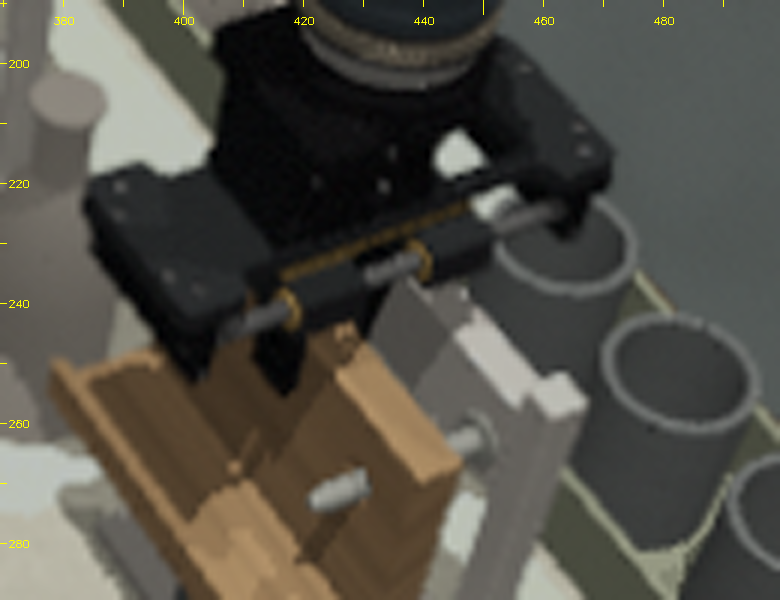

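View pics/wrist5.png

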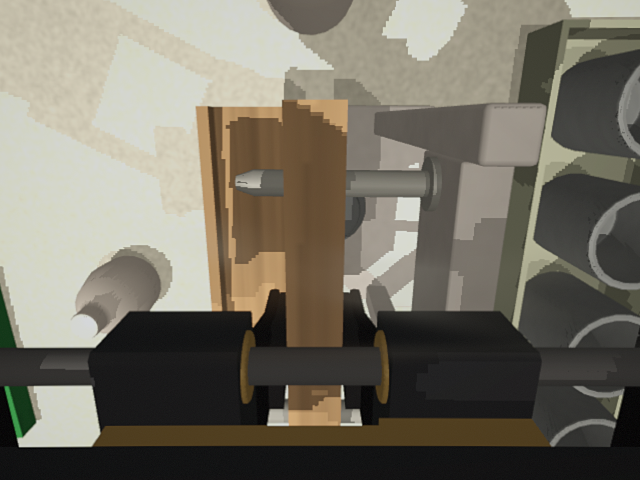

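Both pins are through: the low-side pin shows at side (425,272) and the high-side pin at wrist (235–285,182). Lowering onto the pins and letting go.

Emit:
carry_out:
  series:
    - [0,0,1.5,0,0,0,-1]
    - [0,0,3,0,0,0,-1]
    - [0,0,3.5,0,0,0,-1]
    - [0,0,3.5,0,0,0,-0.4]
    - [0,0,3.5,0,0,0,-0.2]
    - [0,0,3.5,0,0,0,-0.2]
    - [0,0,3.5,0,0,0,-0.2]
    - [0,0,3.5,0,0,0,-0.2]

```text
time: 9.32
position: [0.6365, -0.1752, 0.204]
tool_rot: [0.703, 0.711, 0.0, -0.0]
ft_force: [-0.0, 0.6, -0.8]
grip_width: 0.0346
```

```bash
python3 - <<'E'
from h import *
goal([0.637,-0.1755,0.3],0.01)
for n in('side','wrist'): snap(n,n+'6')
crop('side6',370,190,500,290,6,'cN')
E
```

```text
t 9.325 pos [ 0.6365 -0.1752  0.204 ] shift [ -0.2   0.5 -96. ] rot [-0.03 -0.04  0.03] w 0.0346 F [-0.   0.6 -0.8] q [-0.44  0.6   1.36  0.    1.19 -0.45]
```

View pics/cN.png

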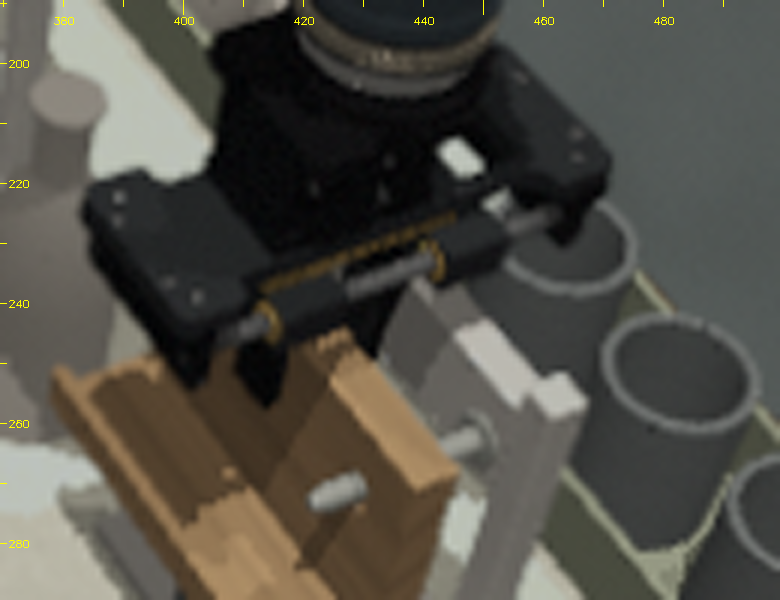

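View pics/wrist6.png

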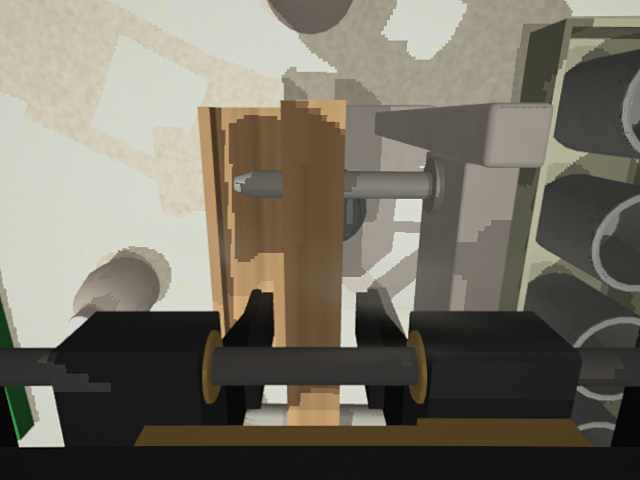

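Emit:
carry_out:
  series:
    - [0,0,-15,0,0,0,-0.2]
    - [0,0,-45,0,0,0,-0.2]
    - [0,0,-85,0,0,0,-0.2]
    - [0,-20,-95,0,0,-10,0]
    - [0,-50,-95,0,0,-20,0.15]
    - [0,-80,-95,0,0,-30,0.15]
    - [0,-80,-95,0,0,-40,0.15]
    - [0,-80,-95,0,0,-50,0.15]

```text
time: 10.42
position: [0.5565, -0.1763, 0.3006]
tool_rot: [0.335, 0.942, 0.0, 0.001]
ft_force: [-0.2, -0.5, 0.5]
grip_width: 0.05
```

Emit:
carry_out:
  series:
    - [0,0,0,0,0,-10,0.15]
    - [0,0,0,0,0,-20,0.15]
    - [0,0,0,0,0,-30,0.15]
    - [0,0,0,0,0,-40,0.15]
    - [0,0,0,0,0,-40,0.15]

```text
time: 11.05
position: [0.5567, -0.1764, 0.3017]
tool_rot: [-0.007, 1.0, -0.0, 0.001]
ft_force: [0.3, -0.3, -0.4]
grip_width: 0.0505
```

```bash
python3 - <<'E'
from h import *
np.set_printoptions(precision=4,suppress=True)
goal([0.59,-0.1755,0.195],0.01+np.pi/2)
print(R.from_quat(robot.get_obs()['tool_rot']).as_matrix())
for n in('wrist','side','scene'): snap(n,n+'7')
crop('side7',370,190,500,290,6,'cO')
E
```

```text
t 11.05 pos [ 0.5567 -0.1764  0.3017] shift [-33.    0.6 106.8] rot [-0.06  0.15  0.23] w 0.0505 F [ 0.3 -0.3 -0.4] q [-0.5   0.39  1.44  0.    1.31 -2.08]
[[-0.9999 -0.0139  0.0026]
 [-0.014   0.9999 -0.001 ]
 [-0.0026 -0.001  -1.    ]]
```

View pics/wrist7.png

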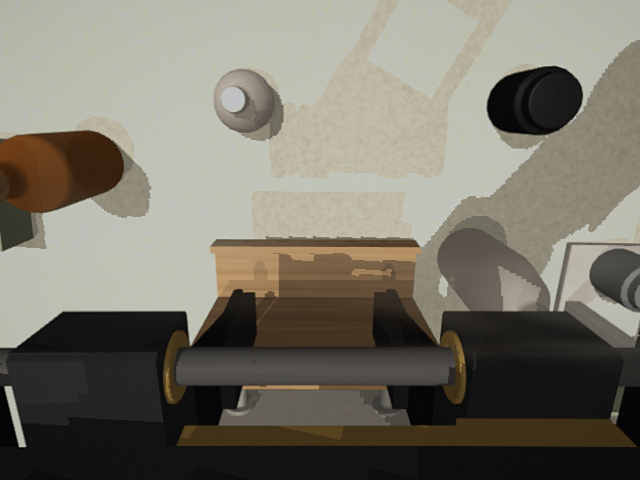

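View pics/cO.png

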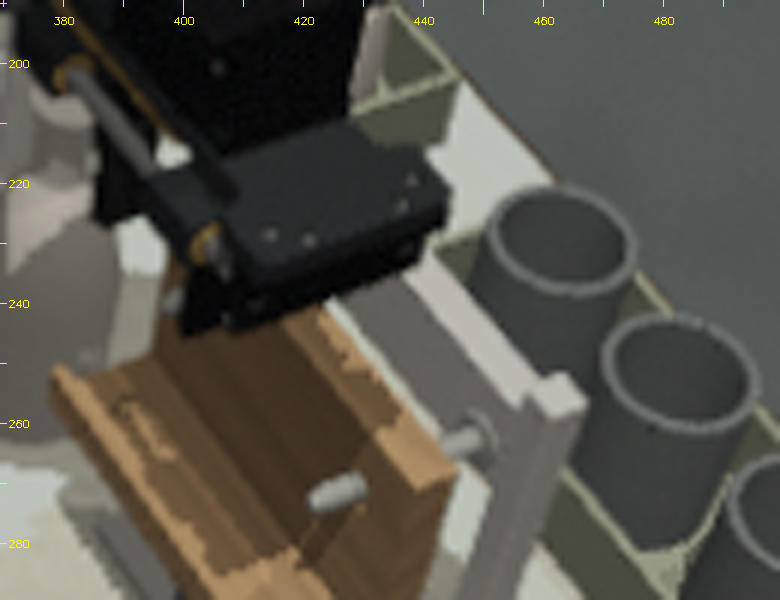

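Emit:
carry_out:
  series:
    - [-15,0,25,0,0,0.2,0.15]
    - [-28,0,60,0,0,0.2,0.15]
    - [-28,0,95,0,0,0.2,0.15]
    - [-28,0,103,0,0,0.2,0.15]
    - [-40,0,103,0,0,0.2,0.15]
    - [-50,0,103,0,0,0.2,0.15]
    - [-60,0,103,0,0,0.2,0.15]
    - [-66,0,103,0,0,0.2,0.15]

```text
time: 12.2
position: [0.6238, -0.1757, 0.1992]
tool_rot: [-0.005, 1.0, -0.001, 0.002]
ft_force: [-1.9, 0.1, 0.7]
grip_width: 0.0498
```

```bash
python3 - <<'E'
from h import *
goal([0.6525,-0.1755,0.198],0.01+np.pi/2)
snap('side','side8');snap('wrist','wrist8');
crop('side8',370,190,500,290,6,'cP')
E
```

```text
t 12.2 pos [ 0.6238 -0.1757  0.1992] shift [-28.7  -0.1   1.2] rot [-0.08  0.18  0.03] w 0.0498 F [-1.9  0.1  0.7] q [-0.45  0.58  1.4   0.    1.16 -2.03]
```

View pics/cP.png

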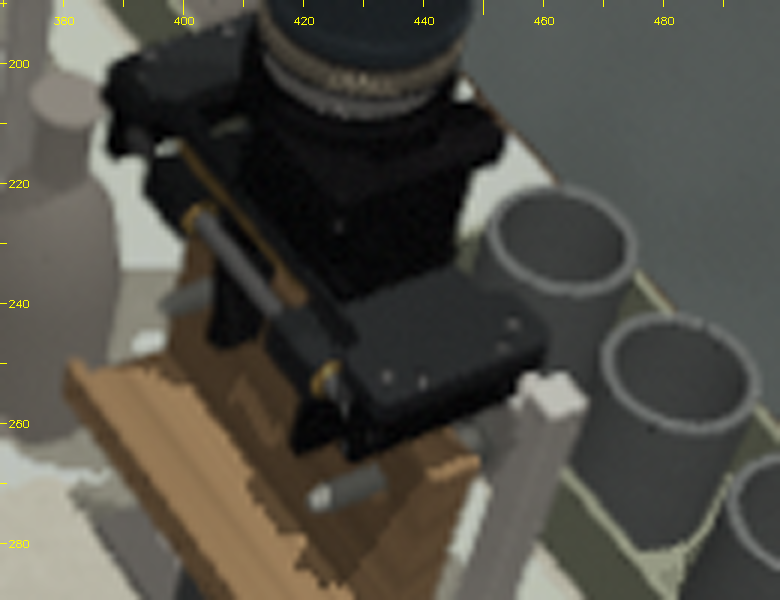

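View pics/wrist8.png

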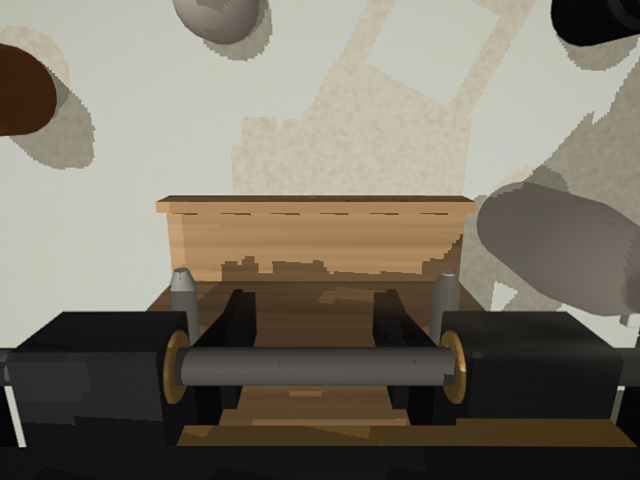

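The pushing works: the pins protrude further and the force is 2 N. Continuing slowly.

Emit:
carry_out:
  series:
    - [-5,0,1,0,0,0,0.15]
    - [-10,0,1,0,0,0,0.15]
    - [-15,0,1,0,0,0,0.15]
    - [-19,0,1,0,0,0,0.15]
    - [-23,0,1,0,0,0,0.15]
    - [-25,0,1,0,0,0,0.15]

```text
time: 13.05
position: [0.6489, -0.1753, 0.1976]
tool_rot: [-0.005, 1.0, -0.0, 0.002]
ft_force: [-1.0, -1.2, -0.9]
grip_width: 0.0503
```

```bash
python3 - <<'E'
from h import *
goal([0.6525,-0.1755,0.198],0.01+np.pi/2)
snap('side','side9')
crop('side9',370,190,500,320,4.6,'cQ')
E
```

```text
t 13.05 pos [ 0.6489 -0.1753  0.1976] shift [-3.6 -0.2 -0.4] rot [-0.06  0.17  0.03] w 0.0503 F [-1.  -1.2 -0.9] q [-0.43  0.62  1.33  0.    1.19 -2.01]
```

View pics/cQ.png

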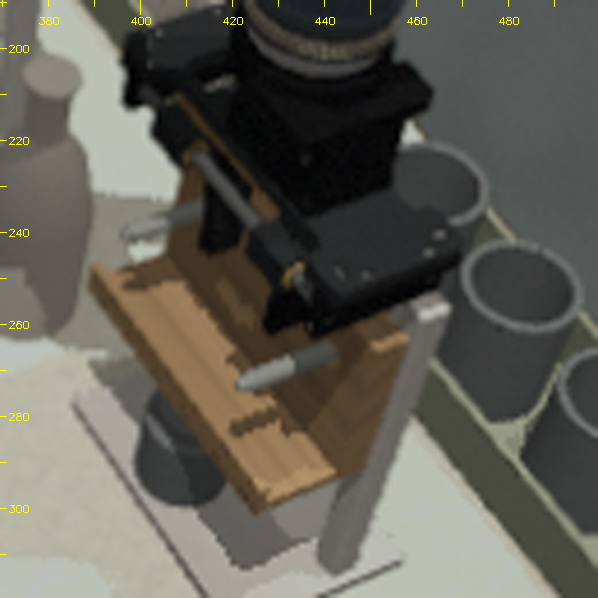

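Emit:
carry_out:
  series:
    - [-1,0,0,0,0,0,0.15]
    - [-2,0,0,0,0,0,0.15]
    - [-3,0,0,0,0,0,0.15]
    - [-3.5,0,0,0,0,0,0.15]

```text
time: 13.6
position: [0.6526, -0.1753, 0.1977]
tool_rot: [-0.005, 1.0, -0.001, 0.002]
ft_force: [-1.6, 0.7, -1.2]
grip_width: 0.0499
```

Emit:
carry_out:
  series:
    - [-1,0,0,0,0,0,0.15]
    - [-2,0,0,0,0,0,0.15]
    - [-2,0,0,0,0,0,0.15]

```text
time: 13.98
position: [0.6532, -0.1752, 0.1977]
tool_rot: [-0.005, 1.0, -0.0, 0.0]
ft_force: [-5.4, 0.7, 2.8]
grip_width: 0.0499
```

Emit:
carry_out:
  series:
    - [-2,0,0,0,0,0,0.15]
    - [-4,0,0,0,0,0,0.15]
    - [-4,0,0,0,0,0,0.15]

```text
time: 14.35
position: [0.6531, -0.1751, 0.1978]
tool_rot: [-0.005, 1.0, 0.0, -0.005]
ft_force: [-11.1, -0.3, 6.0]
grip_width: 0.05
```

```bash
python3 - <<'E'
from h import *
goal([0.6525,-0.1755,0.198],0.01+np.pi/2)
E
```

```text
t 14.35 pos [ 0.6531 -0.1751  0.1978] shift [ 0.6 -0.4 -0.2] rot [ 0.   -0.54 -0.03] w 0.05 F [-11.1  -0.3   6. ] q [-0.43  0.63  1.31 -0.    1.21 -2.  ]
```

The wall is reached: 11 N with no further travel at x 0.653, which is where flush contact was predicted (0.6525). Backing off to check.

Emit:
carry_out:
  series:
    - [5,0,0,0,0,0,0.15]
    - [15,0,0,0,0,0,0.15]
    - [35,0,0,0,0,0,0.15]
    - [60,0,0,0,0,0,0.15]
    - [75,0,-40,0,0,0,0.15]
    - [110,0,-90,0,0,0,0.15]
    - [150,0,-110,0,0,0,0.15]
    - [190,0,-110,0,0,0,0.15]

```text
time: 15.35
position: [0.4645, -0.1776, 0.3119]
tool_rot: [-0.005, 1.0, -0.002, -0.002]
ft_force: [-0.6, -0.4, 0.5]
grip_width: 0.0498
```

```bash
python3 - <<'E'
from h import *
goal([0.6525,-0.1755,0.198],0.01+np.pi/2)
for n in('wrist','side','scene'): snap(n,n+'10')
crop('side10',370,200,500,320,5,'cR');crop('scene10',180,140,310,260,5,'cS')
E
```

```text
t 15.35 pos [ 0.4645 -0.1776  0.3119] shift [-188.4    0.6  113.2] rot [-0.21 -0.2   0.  ] w 0.0498 F [-0.6 -0.4  0.5] q [-0.59  0.25  1.62 -0.01  1.27 -2.17]
```

View pics/cR.png

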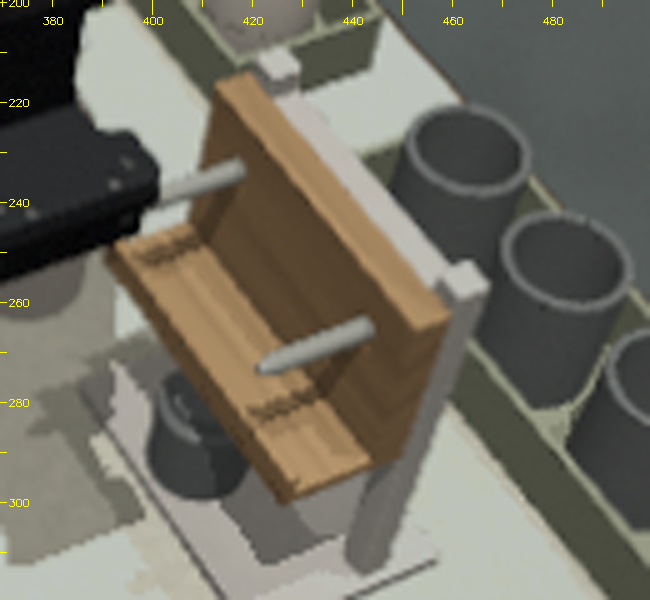

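View pics/cS.png

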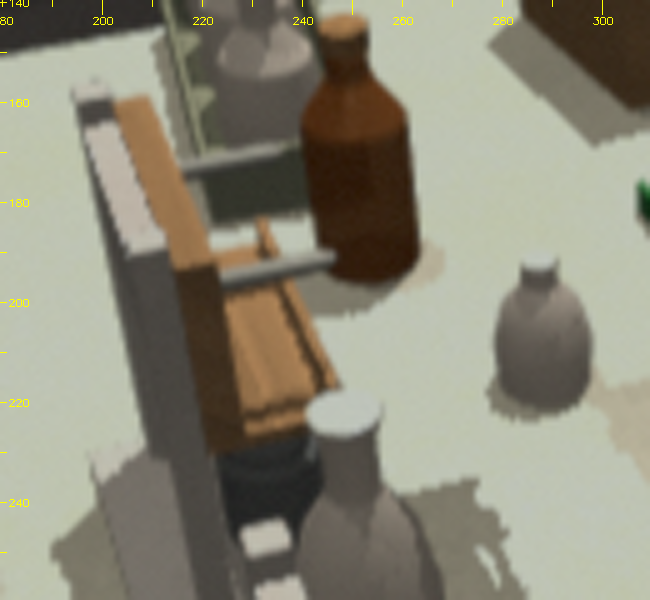

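View pics/side10.png

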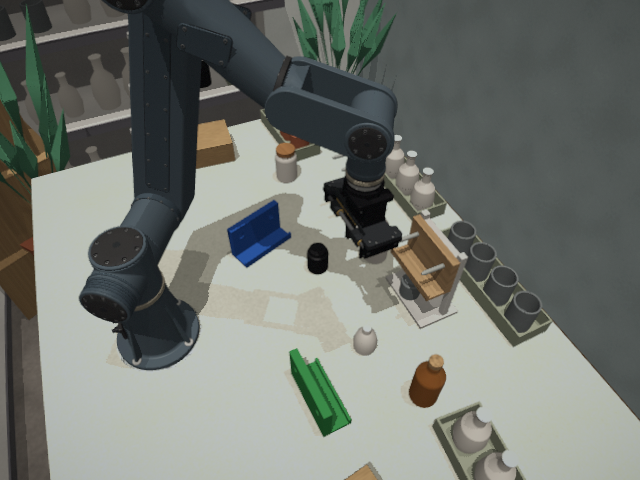

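```bash
python3 - <<'E'
from h import *
np.set_printoptions(precision=4,suppress=True)
S=load('side10');B=load('scene10')
for n,s,b in[('lo front',(453,265.8),(210,159.4)),('lo back',(460,263),(203.4,161)),('hi front',(413.4,217.6),(223.6,192.4)),('hi back',(419.6,214.4),(215,194))]: print(n,*tri((S,*s),(B,*b)))
print('pin tips',*tri((S,422,274),(B,240,169.5)),*tri((S,397,240.5),(B,246.5,191.5)))
print(robot.get_obs()['joint_velocities'])
for n,u,v in [('vase',375,262),('bottle',425,403),('bud',365,351),('nearjar',317,272)]: print(n,onz(S,u,v,0))
a,b=cv2.imread('pics/side0.png'),cv2.imread('pics/side10.png')
d=cv2.absdiff(a,b).max(2)
for n,(u0,v0,u1,v1) in dict(bottle=(405,350,445,410),bud=(348,320,382,358),nearjar=(304,240,330,275),sidejar=(272,140,300,185),deck2=(340,192,365,222)).items(): print(n,(d[v0:v1,u0:u1]>40).mean())
E
```

```text
lo front [ 0.6644 -0.2586  0.2293] [0.0010055352446762032, 0.0010055352446762219]
lo back [ 0.6827 -0.2584  0.2291] [0.002109298105591764, 0.002109298105591855]
hi front [ 0.6639 -0.0916  0.229 ] [0.0010330068068917628, 0.0010330068068917894]
hi back [ 0.6835 -0.0897  0.2306] [0.0005081663877894772, 0.0005081663877895761]
pin tips [ 0.5993 -0.2316  0.2005] [0.005384901814497848, 0.005384901814497743] [ 0.6052 -0.1192  0.1998] [0.0004610315862723472, 0.0004610315862724507]
[ 0.0149  0.0407 -0.0582  0.0059 -0.0141  0.0061]
vase [ 0.6188 -0.0222  0.    ]
bottle [ 0.5216 -0.4386  0.    ]
bud [ 0.4582 -0.2617  0.    ]
nearjar [0.4513 0.0138 0.    ]
bottle 0.0
bud 0.07585139318885449
nearjar 0.1835164835164835
sidejar 0.0
deck2 0.8133333333333334
```

The back face sits at x 0.683, level with the stand's face at about 0.682, and the top edge at z 0.230 (expected 0.232 after the 3 mm sink). Letting the arm settle, then handing in.

Emit:
carry_out:
  series:
    - [0,0,0,0,0,0,0.15]
    - [0,0,0,0,0,0,0.15]
    - [0,0,0,0,0,0,0.15]

```text
time: 15.88
position: [0.4636, -0.1767, 0.3098]
tool_rot: [-0.004, 1.0, -0.0, -0.004]
ft_force: [-0.5, 0.3, 0.2]
grip_width: 0.0501
```

```bash
python3 -c "
from rig import robot
print(robot.hand_in())"
```

```text
the job is handed in; nothing more can be done
None
```

The wooden ledge hangs on both pins of the wider-pinned stand, tray side out, pushed home against the crossbar, and I handed the job in at about 16 s. I pinched its top edge, slid it onto the pins, let go about 35 mm out, and pushed it in with the two fingers until they stopped under 11 N.

**Last checks that agreed:**
- The back face measured x 0.683, against the stand's front face at about 0.682.
- The top edge measured 0.229–0.231 m (0.232 expected). The ledge is square to the stand, within measuring error.
- The gripper was clear of everything and its force reading was about zero.
- In the last pictures the vases, jars and bottles I could see were standing where they had been.

**Checks that were limited or disagreed:**
- The automatic before-and-after picture comparison flagged three things:
  - The jar on the other stand's foot was hidden by the arm in the last side picture, so I could not confirm it. The gripper never worked near that stand.
  - The black jar and the bud vase beside the ledge also showed some change. I put that down to arm shadows, since both looked unmoved in the last pictures.
- The triangulation of the pin tip farther from the scene camera disagreed by about 5 mm between the two cameras, because that tip blends into the amber bottle there. I did not rely on it.

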